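Unlock a sealed centrifuge rotor and take off its lid

TASK

The loaded centrifuge rotor stands on the bench with its lid locked: open it and lay the lid, knob up, wholly on the blue mat. Squeeze both orange tabs of the knob together and keep them squeezed while you press the lid down on its sprung seal until you feel it bottom, leaning on it gently (never with more than about 25 N), and turn the knob anticlockwise to its open stop. Then lift the lid straight off and set it down without dropping it, and leave the other things on the bench where they are.

Things in the scene. Friction and masses are not known exactly. Their poses are not given: they have to be found in the camera images.
- rotor: Sealed centrifuge rotor, silver, 150 mm across, on a black stand; fixed. Origin: centre of the stand's foot on the bench, z up. Two steel pins outside its rim (at +x and -x, 83 mm high) sit in the lid's forks, so the lid cannot turn on it. A steel hub under the lid is up to 94 mm high: raise the lid's underside well past that before moving it sideways.
- lid: Loose silver domed lid: 150 mm across (171 mm over its forks at +x and -x), 37 mm high without the knob, 0.35 to 0.5 kg with it. Origin: centre of its flat underside rim, on which it can stand; z up through the knob. At the start locked on the rotor, underside 71 mm above the bench, held up against the lock's roof by a sprung seal.
- lid_top (a point): Centre of the lid's flat top, 37 mm above its underside (red dot: locked, green dot: open). Pressed down, the lid sinks 3 to 11 mm and then bottoms hard; the travel differs from rotor to rotor and must be felt. A push of 19 to 21 N bottoms it (seal 1.65 N per mm). Only close to the bottom can the knob turn. Contact forces of lid on rotor, seal and weight included, must stay under 42 N in sum.
- knob (a joint): Angle of the knob on the lid: 0 locked, grows anticlockwise seen from above, 1.3 rad (75 degrees) at the open stop. Blocked while either tab is out or the lid is not pressed down (keep pressing through the whole turn). From 1.1 rad on the lid is free to be lifted. Friction 0.04 N m. Let go at the open stop, the tabs spring out again.
- knob_grip (a point): Point on the knob's axis half-way up the tabs: 63 mm above the lid's underside, 26 mm above its top. Turns with the knob; y axis: line through the two tabs (pinch along it), z up. Knob: black block 34 mm (x) by 32 mm (y), top 22 mm above this point. Dark ring segments on the lid, 33 to 41 mm from the axis, have their top 20 mm below this point.
- tab_a_face (a point): Centre of the outer face of the orange tab at the knob's +y side: upright, 22 mm wide, 36 mm high, 27 mm from the axis when out (54 mm over both). It slides in up to 7 mm (40 mm over both) against a spring of 7 N at first, 13 N fully in; both tabs must be in by 4 mm or more. Its foot, 10 mm wide, sticks out 9 mm at the bottom, top side 17.5 mm below this point: fingertips may press on it.
- tab_b_face (a point): Centre of the outer face of the like orange tab at the knob's -y side.
- mat: Flat blue bench mat, 230 x 230 x 4 mm, fixed. Origin: centre of its underside, on the bench; its x and y axes run along its edges.
- slide_box: Red slide box, 90 x 130 x 34 mm, loose, a bystander. Origin: centre of its underside.
- tube_rack: White rack with small capped tubes, 70 x 150 x 61 mm, loose, a bystander. Origin: centre of its underside.
- oil_jar: Small amber jar of immersion oil, closed, 42 mm across and 60 mm high, loose, a bystander. Origin: centre of its underside.
- reagent: Closed reagent bottle with blue cap, 64 mm across and 130 mm high, loose, a bystander. Origin: centre of its underside.
Mind the look-alikes: they are no part of the job. What is shaped like the lid but purple or turquoise is not meant.

How it is judged:
On the way, in this order (a step that is already met when the one before it is completed fails the run):
1. the knob is turned to open with the lid still on the rotor (value of joint knob above 1.1 rad and horizontal distance between lid and rotor below 0.02 m and z of lid in the frame of rotor below 0.085 m), for 0.1 s.
2. the lid is lifted off the rotor (z of lid in the frame of rotor above 0.092 m), for 0.1 s.
At the end, for the whole second after the job is handed in: the lid lies flat and still on the mat with its knob up (tilt under 0.05 rad), its centre within 34 mm of the mat's centre along each edge of the mat, so that it is wholly on the mat (x of lid in the frame of mat between -0.034 and 0.034 m and y of lid in the frame of mat between -0.034 and 0.034 m and z of lid in the frame of mat between 0.002 and 0.007 m and angle between lid's own z axis and vertical below 0.05 rad and linear speed of lid below 0.02 m/s); the robot touches nothing.
It fails at once if the lid is pressed, twisted or pulled against the rotor with more than 42 N in all (contact force between lid and rotor above 42 N).
It fails at once if the lid is dropped (falls faster than 0.4 m/s with no finger on it) (contact force between the fingers and lid below 0.05 N and linear speed of lid above 0.4 m/s).
It fails at once if the slide box, tube rack, oil jar or reagent bottle is moved by more than 15 mm (distance of any of slide_box, tube_rack, oil_jar, reagent from where it was at the start of the episode above 0.015 m).
It also fails if it takes over 72 s, if anything falls off the work surface, if the arm or the gripper's body presses on something with over 40 N, if the wrist force passes 120 N, or if a joint passes its speed limit or range.

ROBOT

A 6-joint arm with a two-finger parallel gripper is mounted at the origin on the work surface. World frame = base frame: x ahead of the robot, y to its left, z up, the work surface at z = 0. Lengths are in m, angles in rad, forces in N, time in s.
With the tool pointing down it reaches from about 0.25 to 0.725 m from the base axis. Payload 4 kg.
Tool frame: the origin (TCP) lies on the centre line of the jaws, within the pads' length; the fingertips stand tip_reach ahead of it and the grasp point (between the pads) lies 5 mm behind it (tip_reach is the distance from the TCP to the fingertips, in m); z points along the fingers, y is the direction in which the jaws open and shut (so a half turn about z gives the same grasp; the last joint's range is limited). The gripper opens to 85 mm and grips with 20 to 120 N. Pads are 22 mm wide; open, the fingers measure 114 mm over their backs; the gripper's body (76 mm by 85 mm) begins 54 mm behind the grasp point. The pads swing forward as they close: fully open they stand 13 mm farther back than shut.
Start: joints at [-1.194, 0.241, 0.005, 1.335, 0, 1.571], TCP at [0.184, -0.465, 0.245] pointing down, gripper open.
Joint ranges: [-2.72, 2.72], [-1.05, 1.87], [-1.09, 1.28], [-1.99, 2.15], [-1.42, 1.44], [-3.14, 3.14]. Speed limits (rad/s): [2.79, 2.79, 3.14, 3.14, 3.14, 3.14].

INTERFACE

Orientations are given as a unit quaternion [x, y, z, w].
In Python, from workcell import * gives the robot as it stands.
- The arm moves only by the tool arm_command, never from a script. Its arguments are lists of equal length, an entry for each row: "translation": the shift along the tool's x, y, z in cm, a list of three; "turn": the turn about the tool's z in rad; "hand": the closure, from 0 (fully open) to 1 (shut). In form: {"translation": [[x, y, z], ...], "turn": [turn, ...], "hand": [hand, ...]}. A call has 1 to 5 rows; each row is the pose to reach, as a shift and turn from the pose commanded when the call began, along the tool's axes at that moment; what a row does not reach only later rows make up. A row lasts 1/12 s, in which the tool goes at most 41.7 mm and 7.16 degrees, less where a joint would pass 70% of its speed; a pose out of reach is approached as far as the arm can. A call with a gripper value outside its range is refused whole. The fingers move at their own pace and stop on an object; the grip force is fixed at half the most. Time passes only in rows, so rows that repeat a pose let the fingers close. It gives the time, the measured TCP pose, the force and the opening at its end, in the units of the state.
- get_obs(): the state, without advancing time (a new reading comes with each control period).
- camera(name): name is "side" or "top"; returns (picture, depth): 400x640x3 uint8, red, green, blue; 400x640 float32, m along the optical axis (not along the pixel's ray), 0 where there is no reading.
- camera_info(name): a dict with "mtx" (3x3 intrinsics, pixels), "dist_coeffs" ([k1, k2, p1, p2, k3] as OpenCV has them; the pictures are not rectified), "world_to_cam" (4x4, takes a point from world to camera coordinates). Camera axes: x right, y down, z forward; pixel columns grow to the right and rows downward; lengths in m; the calibration is good to about 2 mm. A picture is of the moment at which its call begins. camera_info takes no time and is no camera call.
- job_done(): hands the job in, once; it reports no verdict.
Trained networks look in the newest picture that a camera, given by its name, has taken for a name from the list of things; names that differ only in an ending like _2 or _b are one class to them, and where a whole thing is asked for, a point or a joint stands for the part that bears it (a point fixed in the world has none). Each returns a list of dicts, best first, with "conf" (0 to 1); they miss things now and then, are a little off and sometimes report something else, mostly with a low value. They report only what shows in the picture. A call takes as long as a camera call. They do not tell look-alikes from the thing itself.
- search_frame(camera, name): "location" ([row, column] in pixels, amid what is visible of it).
- spot_point(camera, name): "location" ([row, column] in pixels: a listed point, or the origin of a listed thing).
The state is a dict: "clock": time; "joint_pos": joint angles; "joint_vel": joint speeds; "tau": joint torques, N m; "eef_pos": TCP position; "tool_rot": TCP orientation; "ft_force": force on the tool from outside, world axes, zero at the start; "ft_torque": the same for the moment, N m; "grip_width": finger opening in m.
Only numpy, scipy, OpenCV 4.12 (cv2) and the standard library are available. Lean on these libraries where they do the work, as an engineer would, in place of code of your own. Each camera call takes 0.05 s, during which the arm holds its last target. There are 200 camera calls.

## Working session

There is one attempt and no reset: what is moved stays moved. The work goes in short steps, Python scripts to look and compute and a tool call to move; the robot and the scene stay as the last step left them, time stands still between calls to the robot, and variables do not carry over. Pictures are saved under pics/ and viewed, about 8 in all and at most 12, crops included, and the job is handed in when it is done.

Besides the shell and the picture viewer there is one more tool, called after ">>>" by a JSON object that holds its "name" and its "arguments". arm_command: Moves the arm, as the interface text tells. Its arguments: {"type":"object","properties":{"translation":{"type":"array","items":{"type":"array","items":{"type":"number"}}},"turn":{"type":"array","items":{"type":"number"}},"hand":{"type":"array","items":{"type":"number"}}},"required":["translation","turn","hand"]}

```bash
mkdir -p pics
cat > h.py <<'E'
from workcell import *
import numpy as np, cv2
def ray(cam,rc):
    i=camera_info(cam);K=np.array(i["mtx"],float);d=np.array(i["dist_coeffs"],float);T=np.array(i["world_to_cam"],float)
    u=cv2.undistortPoints(np.array([[[rc[1],rc[0]]]],float),K,d)[0,0]
    R=T[:3,:3];return -R.T@T[:3,3],R.T@np.array([u[0],u[1],1.])
def at_z(cam,rc,z):
    o,v=ray(cam,rc);return o+v*(z-o[2])/v[2]
def at_d(cam,rc,dep):
    o,v=ray(cam,rc);return o+v*dep
def proj(cam,p):
    i=camera_info(cam);T=np.array(i["world_to_cam"],float)
    r=cv2.projectPoints(np.array([p],float),cv2.Rodrigues(T[:3,:3])[0],T[:3,3],np.array(i["mtx"],float),np.array(i["dist_coeffs"],float))[0][0,0]
    return r[::-1]
def save(n,im,crop=None,s=1):
    if crop: im=im[crop[0]:crop[1],crop[2]:crop[3]]
    cv2.imwrite("pics/"+n,cv2.resize(im[:,:,::-1],None,fx=s,fy=s,interpolation=cv2.INTER_CUBIC))
E
python3 - <<'E'
from h import *
np.set_printoptions(precision=3,suppress=True)
print(get_obs())
for c in("top","side"):
    im,d=camera(c);save(c+"0.png",im);np.save(c+"d.npy",d);cv2.imwrite(c+"im.png",im[:,:,::-1])
    for n in("lid_top","knob_grip","tab_a_face","rotor","mat","lid"):
        for r in spot_point(c,n)[:4]:
            rc=r["location"];dd=d[int(rc[0]),int(rc[1])]
            print(c,n,np.round(rc,1),round(r["conf"],2),at_d(c,rc,dd) if dd>0 else None)
E
```

```text
{'clock': 0.0, 'joint_pos': array([-1.194,  0.241,  0.004,  1.335, -0.   ,  1.571]), 'joint_vel': array([-0.001,  0.   , -0.001, -0.002,  0.   , -0.001]), 'tau': array([ -0.001, -37.231,  25.241,   0.017,  -0.   ,  -0.   ]), 'eef_pos': array([ 0.184, -0.464,  0.244]), 'tool_rot': array([ 0.982,  0.187, -0.   , -0.001]), 'ft_force': array([-0.998, -0.924, -0.107]), 'ft_torque': array([ 0.015,  0.001, -0.023]), 'grip_width': 0.08562227413346181}
top lid_top [228.1 265.6] 0.95 [0.495 0.187 0.157]
top lid_top [316.5 250.3] 0.95 [0.305 0.248 0.079]
top lid_top [177.9 181.9] 0.74 [0.659 0.391 0.084]
top lid_top [239.9 406.1] 0.58 [ 0.454 -0.155  0.007]
top knob_grip [223.8 267. ] 0.94 [0.505 0.183 0.156]
top knob_grip [174.6 178.7] 0.74 [0.666 0.397 0.091]
top knob_grip [317.4 246.8] 0.61 [0.303 0.255 0.087]
top tab_a_face [221.7 252.6] 0.59 [0.514 0.216 0.153]
top tab_a_face [165.3 172.4] 0.56 [0.695 0.414 0.084]
top tab_a_face [304.2 246.8] 0.51 [0.335 0.259 0.047]
top rotor [242.8 406.2] 0.71 [ 0.446 -0.154  0.008]
top mat [237.8 406.3] 0.74 [ 0.46  -0.159 -0.002]
top mat [138.1 253. ] 0.45 [0.764 0.211 0.033]
top lid [181.2 183.4] 0.93 [0.656 0.393 0.066]
top lid [227.7 268. ] 0.81 [0.496 0.182 0.156]
top lid [316.6 250.9] 0.58 [0.304 0.247 0.079]
side lid_top [234.4 326. ] 0.95 [0.499 0.209 0.123]
side lid_top [300.1 208.7] 0.89 [0.664 0.419 0.057]
side lid_top [309.  407.6] 0.78 [0.293 0.271 0.045]
side knob_grip [291.6 205.4] 0.75 [0.667 0.42  0.082]
side knob_grip [299.7 411.6] 0.65 [0.289 0.27  0.074]
side tab_a_face [227.8 318.1] 0.66 [0.512 0.222 0.146]
side tab_a_face [293.6 399.2] 0.66 [0.315 0.268 0.078]
side tab_a_face [292.5 188.7] 0.54 [0.727 0.405 0.037]
side rotor [267.3 324.9] 0.81 [0.478 0.263 0.081]
side mat [194.6 388.9] 0.75 [ 0.451 -0.161  0.003]
side lid [245.5 324.9] 0.76 [0.492 0.231 0.112]
side lid [309.1 211.2] 0.75 [0.654 0.428 0.045]
side lid [320.5 406.7] 0.74 [0.288 0.292 0.037]
```

View pics/top0.png

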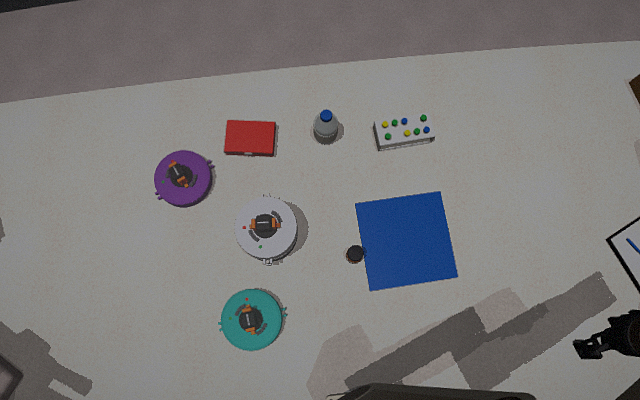

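View pics/side0.png

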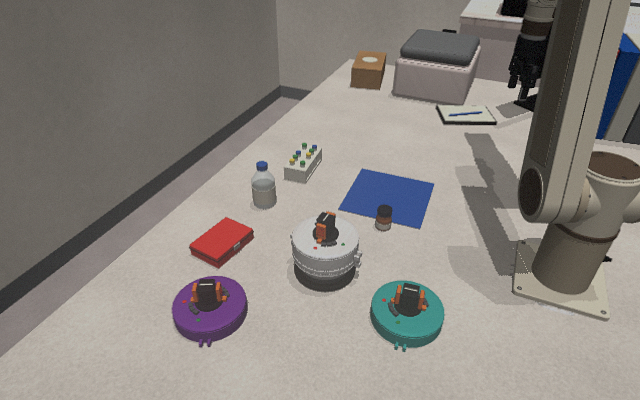

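Run:
```python
from h import *
np.set_printoptions(precision=4,suppress=True)
im=cv2.imread("topim.png")[:,:,::-1];s=cv2.imread("sideim.png")[:,:,::-1]
a=cv2.resize(im[185:275,220:310],(400,400),interpolation=cv2.INTER_CUBIC);b=cv2.resize(s[200:290,280:370],(400,400),interpolation=cv2.INTER_CUBIC)
save("crop1.png",np.hstack([a,b]))
for c,I,w,z in(("top",im,(185,275,220,310),.15),("side",s,(200,290,280,370),.15)):
    hsv=cv2.cvtColor(np.ascontiguousarray(I),cv2.COLOR_RGB2HSV)
    m=cv2.inRange(hsv,(3,130,60),(18,255,255));M=np.zeros_like(m);M[w[0]:w[1],w[2]:w[3]]=m[w[0]:w[1],w[2]:w[3]]
    n,l,st,ce=cv2.connectedComponentsWithStats(M)
    for k in range(1,n):
        if st[k,4]>4: print(c,"orange",ce[k][::-1],st[k],at_z(c,ce[k][::-1],.14))
# lid outline in top by height
d=np.load("topd.npy");P=[]
for r in range(185,280):
    for cc in range(222,312):
        if d[r,cc]>0:
            p=at_d("top",(r,cc),d[r,cc])
            if .085<p[2]<.115: P.append(p)
P=np.array(P);print(len(P),P.min(0),P.max(0));print(cv2.minEnclosingCircle(P[:,:2].astype(np.float32)*1000))
# lid top by nets
for c,rc in(("top",(228.1,265.6)),("side",(234.4,326.))): print(c,"lidtop",at_z(c,rc,.108))
print("kg",at_z("top",(223.8,267),.134))
# mat
hsv=cv2.cvtColor(np.ascontiguousarray(im),cv2.COLOR_RGB2HSV)
m=cv2.inRange(hsv,(105,150,60),(125,255,255));n,l,st,ce=cv2.connectedComponentsWithStats(m);k=1+np.argmax(st[1:,4])
cn=cv2.findContours((l==k).astype(np.uint8),0,2)[0][0];bx=cv2.boxPoints(cv2.minAreaRect(cn))
q=cv2.approxPolyDP(cv2.convexHull(cn),6,True)[:,0];print(q);Q=np.array([at_z("top",x[::-1],.004) for x in q]);print(Q,Q.mean(0))
for n in("slide_box","tube_rack","oil_jar","reagent"):
    r=spot_point("top",n)[0];print(n,r,at_z("top",r["location"],0))
for o in("top","side"): print(ray(o,(200,320))[0])
```

```text
top orange [223.8    252.4286] [250 219   5  10  35] [0.5118 0.2179 0.14  ]
top orange [222. 273.] [272 218   3   9  27] [0.5108 0.1704 0.14  ]
top orange [224.5 277.5] [276 223   4   4  16] [0.5039 0.1606 0.14  ]
side orange [213.3125 330.75  ] [326 212   9   4  16] [0.5094 0.1564 0.14  ]
side orange [231.8125 320.2396] [316 223  10  20  96] [0.5056 0.2248 0.14  ]Traceback (most recent call last):
  File "<stdin>", line 17, in <module>
  File "h.py", line 10, in at_d
    o,v=ray(cam,rc);return o+v*dep
        ~~~^^^^^^^^
  File "h.py", line 4, in ray
    i=camera_info(cam);K=np.array(i["mtx"],float);d=np.array(i["dist_coeffs"],float);T=np.array(i["world_to_cam"],float)
ValueError: time passes only in moves, steps and waits
```

View pics/crop1.png

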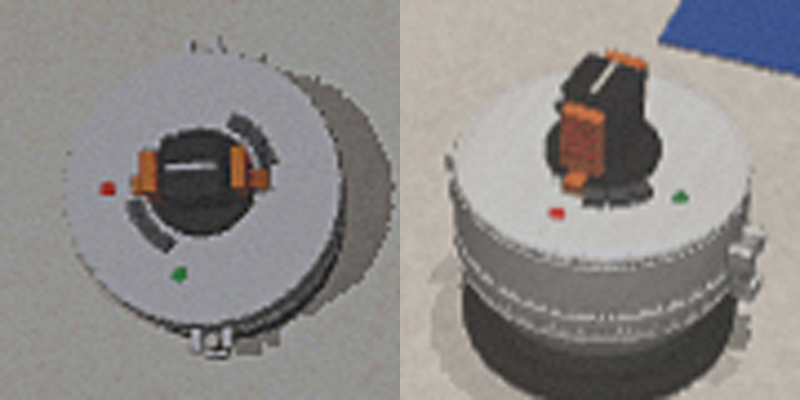

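```bash
sed -i 's/^def ray/_ci=camera_info\n_c={}\ndef camera_info(n):\n    if n not in _c: _c[n]=_ci(n)\n    return _c[n]\ndef ray/' h.py
python3 - <<'E'
from h import *
np.set_printoptions(precision=4,suppress=True)
im=cv2.imread("topim.png")[:,:,::-1]
d=np.load("topd.npy");P=[]
for r in range(185,280):
    for cc in range(222,312):
        if d[r,cc]>0:
            p=at_d("top",(r,cc),d[r,cc])
            if .1<p[2]<.115: P.append(p)
P=np.array(P);print(len(P),P.min(0),P.max(0),np.median(P[:,2]));print(cv2.minEnclosingCircle(P[:,:2].astype(np.float32)*1000))
for c,rc in(("top",(228.1,265.6)),("side",(234.4,326.))): print(c,"lidtop",at_z(c,rc,.108))
print("kg",at_z("top",(223.8,267),.134))
T=lambda x,y:(185+(y+.5)*90/400-.5,220+(x+.5)*90/400-.5)
S=lambda x,y:(200+(y+.5)*90/400-.5,280+(x+.5)*90/400-.5)
for n,x,y,z in(("tabL",148,165,.152),("tabR",238,167,.152),("red",108,188,.108),("green",180,273,.108),("forkS",212,338,.083),("forkN",207,45,.083)): print(n,at_z("top",T(x,y),z))
for n,x,y,z in(("tabNear",585,110,.152),("tabFar",625,60,.152),("red",557,213,.108),("green",681,197,.108)): print("side",n,at_z("side",S(x-400,y),z))
hsv=cv2.cvtColor(np.ascontiguousarray(im),cv2.COLOR_RGB2HSV)
m=cv2.inRange(hsv,(105,150,60),(125,255,255));n,l,st,ce=cv2.connectedComponentsWithStats(m);k=1+np.argmax(st[1:,4])
cn=cv2.findContours((l==k).astype(np.uint8),0,2)[0][0]
q=cv2.approxPolyDP(cv2.convexHull(cn),6,True)[:,0];print(q);Q=np.array([at_z("top",x[::-1],.004) for x in q]);print(Q,Q.mean(0))
for o in("top","side"): print(ray(o,(200,320))[0])
for n in("slide_box","tube_rack","oil_jar","reagent"):
    r=spot_point("top",n);print(n,r and at_z("top",r[0]["location"],0))
E
```

```text
2566 [0.4357 0.1183 0.1001] [0.5846 0.2665 0.1149] 0.10835777440344685
((509.5863952636719, 192.8067626953125), 75.0173568725586)
top lidtop [0.5047 0.1914 0.108 ]
side lidtop [0.505  0.1928 0.108 ]
kg [0.5094 0.185  0.134 ]
tabL [0.514 0.215 0.152]
tabR [0.5079 0.1691 0.152 ]
red [0.5132 0.2424 0.108 ]
green [0.4635 0.208  0.108 ]
forkS [0.4306 0.1965 0.083 ]
forkN [0.5924 0.1851 0.083 ]
side tabNear [0.5078 0.2146 0.152 ]
side tabFar [0.5051 0.1707 0.152 ]
side red [0.51   0.2421 0.108 ]
side green [0.4596 0.2071 0.108 ]
[[439 192]
 [457 276]
 [370 290]
 [355 204]]
[[ 0.5708 -0.2625  0.004 ]
 [ 0.3473 -0.2721  0.004 ]
 [ 0.3383 -0.0464  0.004 ]
 [ 0.563  -0.0371  0.004 ]] [ 0.4549 -0.1545  0.004 ]
[0.2901 0.0921 1.2087]
[0.23   0.8836 0.7429]
slide_box [0.773  0.2119 0.    ]
tube_rack [ 0.7418 -0.1913  0.    ]
oil_jar [ 0.4305 -0.0162  0.    ]
reagent []
```

>>> {"name": "arm_command", "arguments": {"translation": [[54.5,-49.1,0],[54.5,-49.1,0],[54.5,-49.1,0],[54.5,-49.1,0],[54.5,-49.1,0]], "turn": [-2.686,-2.686,-2.686,-2.686,-2.686], "hand": [0,0,0,0,0]}}

```text
clock: 1.32
eef_pos: [0.2769, -0.2767, 0.2454]
tool_rot: [0.876, 0.482, 0.0, 0.0]
ft_force: [1.9, 0.5, -0.2]
grip_width: 0.0853
```

```bash
cat >> h.py <<'E'
def need(x,y,z,ya):
    """tool-axis shift (cm) and turn to bring TCP to x,y,z with jaw axis at world angle ya (deg)"""
    from scipy.spatial.transform import Rotation as Ro
    o=get_obs();R=Ro.from_quat(o["tool_rot"]).as_matrix();p=np.array(o["eef_pos"])
    a=np.degrees(np.arctan2(R[1,1],R[0,1]));dt=(ya-a+180)%360-180
    print("pos",p.round(4),"jaw",round(a,2),"q6",round(o["joint_pos"][5],2),"F",np.round(o["ft_force"],1),"w",round(o["grip_width"],4),"t",o["clock"])
    print("shift cm",(R.T@(np.array([x,y,z])-p)*100).round(2),"turn",round(-np.radians(dt),3))
E
python3 -c "
import workcell,h;print([k for k in dir(workcell) if not k.startswith('__')],getattr(workcell,'tip_reach',None))
h.need(.51,.192,.245,85.5)"; ls
```

```text
['Unreachable', 'camera', 'camera_info', 'get_obs', 'job_done', 'search_frame', 'spot_point', 'tip_reach'] 0.014
pos [ 0.2769 -0.2767  0.2454] jaw -32.32 q6 1.35 F [ 1.9  0.5 -0.2] w 0.0853 t 1.3167
shift cm [ 5.207e+01 -5.360e+00  4.000e-02] turn -2.056
h.py
pics
sided.npy
sideim.png
topd.npy
topim.png
```

>>> {"name": "arm_command", "arguments": {"translation": [[52,-5.4,0],[52,-5.4,0],[52,-5.4,0],[52,-5.4,0],[52,-5.4,0]], "turn": [-2.056,-2.056,-2.056,-2.056,-2.056], "hand": [0.25,0.25,0.25,0.25,0.25]}}

```text
clock: 1.73
eef_pos: [0.3706, -0.0902, 0.2457]
tool_rot: [0.685, 0.729, 0.0, 0.001]
ft_force: [0.7, -0.2, -0.8]
grip_width: 0.0642
```

```bash
python3 -c "
import h;h.need(.51,.192,.245,85.5)"
```

```text
pos [ 0.3706 -0.0902  0.2457] jaw 3.55 q6 1.27 F [ 0.7 -0.2 -0.8] w 0.0642 t 1.7333
shift cm [27.3  15.66  0.08] turn -1.43
```

>>> {"name": "arm_command", "arguments": {"translation": [[27.3,15.7,0],[27.3,15.7,0],[27.3,15.7,0],[27.3,15.7,0],[27.3,15.7,0]], "turn": [-1.43,-1.43,-1.43,-1.43,-1.43], "hand": [0.27,0.27,0.27,0.27,0.27]}}

```text
clock: 2.15
eef_pos: [0.4642, 0.0962, 0.2455]
tool_rot: [0.427, 0.904, 0.0, 0.0]
ft_force: [1.9, -0.5, 0.6]
grip_width: 0.0623
```

```bash
python3 -c "
import h;h.need(.51,.192,.225,85.5)"
```

```text
pos [0.4642 0.0962 0.2455] jaw 39.41 q6 1.09 F [ 1.9 -0.5  0.6] w 0.0623 t 2.15
shift cm [4.49 9.62 2.06] turn -0.804
```

>>> {"name": "arm_command", "arguments": {"translation": [[4.5,9.6,2],[4.5,9.6,2],[4.5,9.6,2],[4.5,9.6,2],[4.5,9.6,2]], "turn": [-0.804,-0.804,-0.804,-0.804,-0.804], "hand": [0.27,0.27,0.27,0.27,0.27]}}

```text
clock: 2.57
eef_pos: [0.5101, 0.1912, 0.2241]
tool_rot: [0.127, 0.992, -0.0, -0.001]
ft_force: [-0.5, -0.5, 0.2]
grip_width: 0.0624
```

>>> {"name": "arm_command", "arguments": {"translation": [[0,0,0],[0,0,0],[0,0,0],[0,0,0]], "turn": [-0.18,-0.18,-0.18,-0.18], "hand": [0.27,0.27,0.27,0.27]}}

```text
clock: 2.9
eef_pos: [0.5099, 0.1894, 0.2253]
tool_rot: [0.043, 0.999, -0.0, -0.0]
ft_force: [1.2, 0.4, 0.5]
grip_width: 0.0625
```

Run:
```python
from h import *
need(.51,.192,.225,85.5)
a,_=camera("top");b,_=camera("side")
f=lambda I,r,c:cv2.resize(I[r:r+100,c:c+100],(400,400),interpolation=cv2.INTER_CUBIC)
save("close1.png",np.hstack([f(a,175,215),f(b,165,275)]))
```

```text
pos [0.5099 0.1894 0.2253] jaw 85.05 q6 0.44 F [1.2 0.4 0.5] w 0.0625 t 2.9
shift cm [0.02 0.26 0.03] turn -0.008
```

View pics/close1.png

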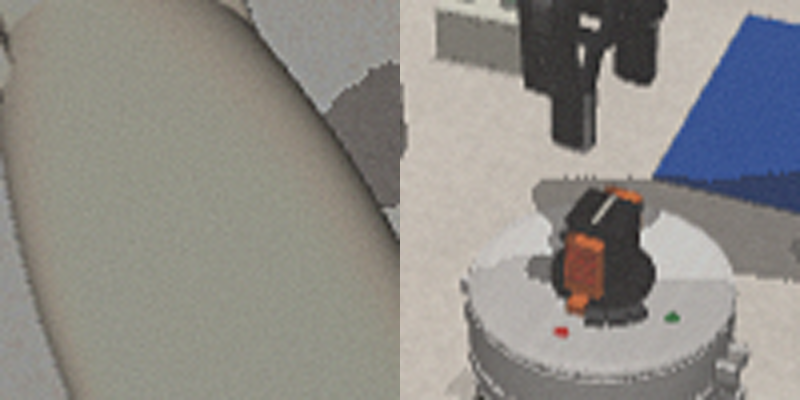

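>>> {"name": "arm_command", "arguments": {"translation": [[0,0.25,0],[0,0.25,3],[0,0.25,6],[0,0.25,8],[0,0.25,8.5]], "turn": [-0.008,-0.008,-0.008,-0.008,-0.008], "hand": [0.2,0.2,0.2,0.2,0.2]}}

```text
clock: 3.42
eef_pos: [0.5076, 0.191, 0.1365]
tool_rot: [0.039, 0.999, -0.001, -0.003]
ft_force: [-0.1, -0.1, -0.1]
grip_width: 0.0683
```

>>> {"name": "arm_command", "arguments": {"translation": [[0,0,0],[0,0,0]], "turn": [0,0], "hand": [0.2,0.2]}}

```text
clock: 3.58
eef_pos: [0.5107, 0.1921, 0.1412]
tool_rot: [0.038, 0.999, 0.0, 0.0]
ft_force: [-0.2, 0.5, -0.3]
grip_width: 0.0685
```

Run:
```python
from h import *
need(.51,.192,.14,85.5)
b,_=camera("side")
save("close2.png",b,(185,285,275,375),5)
```

```text
pos [0.5107 0.1921 0.1412] jaw 85.59 q6 0.44 F [-0.2  0.5 -0.3] w 0.0685 t 3.5833
shift cm [ 0.07 -0.02  0.12] turn 0.002
```

View pics/close2.png

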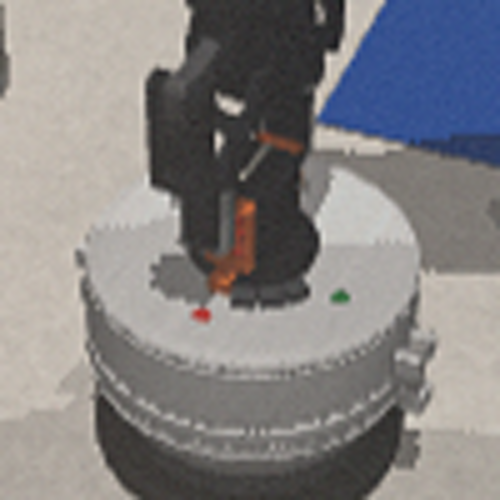

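Run:
```python
from h import *
np.set_printoptions(precision=4,suppress=True)
a=np.radians(85.5);u=np.array([np.cos(a),np.sin(a),0]);x=np.array([np.sin(a),-np.cos(a),0])
I=cv2.imread("sideim.png");I=cv2.resize(I[200:270,290:360],None,fx=8,fy=8,interpolation=cv2.INTER_CUBIC)
J=cv2.imread("topim.png");J=cv2.resize(J[200:250,240:290],None,fx=8,fy=8,interpolation=cv2.INTER_CUBIC)
for cx,col in((.511,(0,255,0)),(.506,(255,0,0))):
    C=np.array([cx,.192,.134])
    for s in(1,-1):
        q=[C+s*.027*u+sx*.011*x+np.array([0,0,sz*.018]) for sx,sz in((-1,-1),(1,-1),(1,1),(-1,1))]
        for im,c,o in((I,"side",(200,290)),(J,"top",(200,240))):
            pts=np.array([((proj(c,p)-o+.5)*8)[::-1] for p in q],np.int32)
            cv2.polylines(im,[pts],True,col,1)
J=cv2.copyMakeBorder(J,0,I.shape[0]-J.shape[0],0,0,0)
K=np.hstack([I,J]);K=cv2.resize(K,None,fx=.83,fy=.83);print(K.shape);cv2.imwrite("pics/ov.png",K)
```

```text
(465, 797, 3)
```

View pics/ov.png

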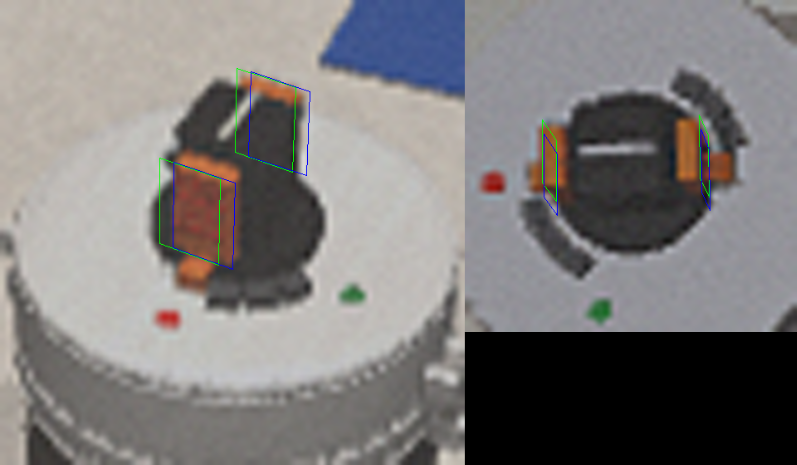

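Run:
```python
from h import *
a=np.radians(85.6);u=np.array([np.cos(a),np.sin(a),0]);x=np.array([np.sin(a),-np.cos(a),0])
C=np.array([.5107,.1921,.1412])
for n,off,sx,dz in(("in -x tip",.034,-.011,-.01),("in -x up",.034,-.011,.015),("out -x",.044,-.011,-.01),("out +x",.044,.011,-.01)):
    p=proj("side",C+off*u+sx*x+[0,0,dz]);print(n,p.round(1),"crop close2 xy",((p[1]-275+.5)*5).round(),((p[0]-185+.5)*5).round())
for cx in(.5107,.5065):
  for ang in (85.5,89):
    a=np.radians(ang);u=np.array([np.cos(a),np.sin(a),0]);x=np.array([np.sin(a),-np.cos(a),0])
    for s in (1,-1):
      for sx in(.011,-.011):
        t=proj("top",np.array([cx,.192,.152])+s*.027*u+sx*x);q=proj("side",np.array([cx,.192,.152])+s*.027*u+sx*x)
        print(cx,ang,"tab",s,sx,"ov top xy",(464.8+(t[1]-240+.5)*6.64).round(),((t[0]-200+.5)*6.64).round(),"ov side",((q[1]-290+.5)*6.64).round(),((q[0]-200+.5)*6.64).round())
```

```text
in -x tip [236.  321.2] crop close2 xy 234.0 257.0
in -x up [226.9 321.4] crop close2 xy 234.0 212.0
out -x [238.7 319. ] crop close2 xy 223.0 271.0
out +x [235.5 309.8] crop close2 xy 177.0 255.0
0.5107 85.5 tab 1 0.011 ov top xy 543.0 121.0 ov side 161.0 158.0
0.5107 85.5 tab 1 -0.011 ov top xy 543.0 184.0 ov side 222.0 179.0
0.5107 85.5 tab -1 0.011 ov top xy 700.0 116.0 ov side 238.0 69.0
0.5107 85.5 tab -1 -0.011 ov top xy 700.0 179.0 ov side 297.0 88.0
0.5107 89 tab 1 0.011 ov top xy 541.0 126.0 ov side 164.0 161.0
0.5107 89 tab 1 -0.011 ov top xy 545.0 188.0 ov side 227.0 180.0
0.5107 89 tab -1 0.011 ov top xy 697.0 111.0 ov side 232.0 68.0
0.5107 89 tab -1 -0.011 ov top xy 702.0 174.0 ov side 293.0 85.0
0.5065 85.5 tab 1 0.011 ov top xy 544.0 133.0 ov side 173.0 162.0
0.5065 85.5 tab 1 -0.011 ov top xy 544.0 196.0 ov side 234.0 183.0
0.5065 85.5 tab -1 0.011 ov top xy 701.0 128.0 ov side 249.0 72.0
0.5065 85.5 tab -1 -0.011 ov top xy 701.0 191.0 ov side 309.0 91.0
0.5065 89 tab 1 0.011 ov top xy 542.0 137.0 ov side 176.0 165.0
0.5065 89 tab 1 -0.011 ov top xy 546.0 200.0 ov side 239.0 183.0
0.5065 89 tab -1 0.011 ov top xy 698.0 123.0 ov side 244.0 72.0
0.5065 89 tab -1 -0.011 ov top xy 703.0 186.0 ov side 305.0 89.0
```

>>> {"name": "arm_command", "arguments": {"translation": [[0.2,0,0],[0.2,0,0],[0.2,0,0],[0.2,0,0],[0.2,0,0]], "turn": [-0.017,-0.017,-0.017,-0.017,-0.017], "hand": [0.25,0.35,0.45,0.6,0.6]}}

```text
clock: 4.05
eef_pos: [0.5093, 0.1929, 0.144]
tool_rot: [0.03, 1.0, 0.001, 0.002]
ft_force: [-4.4, 0.4, 15.2]
grip_width: 0.0361
```

>>> {"name": "arm_command", "arguments": {"translation": [[0,0,0],[0,0,0],[0,0,0],[0,0,0],[0,0,0]], "turn": [0,0,0,0,0], "hand": [0.7,0.7,0.7,0.7,0.7]}}

```text
clock: 4.47
eef_pos: [0.5093, 0.1929, 0.1443]
tool_rot: [0.03, 1.0, 0.001, 0.002]
ft_force: [-4.0, -0.1, 14.9]
grip_width: 0.0357
```

```bash
python3 -c "
import h;h.need(.51,.192,.14,85.5);print(h.get_obs()['ft_torque'])"
```

```text
pos [0.5093 0.1929 0.1443] jaw 86.61 q6 0.42 F [-4.  -0.1 14.9] w 0.0357 t 4.4667
shift cm [-0.07 -0.09  0.43] turn 0.019
[-0.13813085  0.86462855  0.05901409]
```

>>> {"name": "arm_command", "arguments": {"translation": [[0.1,0,0.1],[0.1,0,0.2],[0.1,0,0.2]], "turn": [0,0,0], "hand": [0.7,0.7,0.7]}}

```text
clock: 4.72
eef_pos: [0.5092, 0.1929, 0.1429]
tool_rot: [0.03, 1.0, 0.001, 0.004]
ft_force: [-3.9, -0.9, 17.9]
grip_width: 0.0362
```

>>> {"name": "arm_command", "arguments": {"translation": [[0,0,0.1],[0,0,0.1],[0,0,0.1]], "turn": [0,0,0], "hand": [0.7,0.7,0.7]}}

```text
clock: 4.97
eef_pos: [0.5092, 0.1929, 0.1422]
tool_rot: [0.03, 1.0, 0.001, 0.004]
ft_force: [-3.9, -0.5, 18.9]
grip_width: 0.0364
```

>>> {"name": "arm_command", "arguments": {"translation": [[0,0,0.1],[0,0,0.1],[0,0,0.1]], "turn": [0,0,0], "hand": [0.7,0.7,0.7]}}

```text
clock: 5.22
eef_pos: [0.5093, 0.1929, 0.1414]
tool_rot: [0.03, 1.0, 0.002, 0.004]
ft_force: [-3.4, -1.8, 19.2]
grip_width: 0.0366
```

>>> {"name": "arm_command", "arguments": {"translation": [[0,0,0.05],[0,0,0.05],[0,0,0.05]], "turn": [0,0,0], "hand": [0.7,0.7,0.7]}}

```text
clock: 5.47
eef_pos: [0.5092, 0.1929, 0.1412]
tool_rot: [0.03, 1.0, 0.002, 0.004]
ft_force: [-4.7, -2.0, 20.8]
grip_width: 0.0364
```

Run:
```python
from h import *
need(.51,.192,.14,85.5);print(get_obs()['ft_torque'])
b,_=camera("side")
save("close3.png",b,(185,285,275,375),5)
```

```text
pos [0.5092 0.1929 0.1412] jaw 86.6 q6 0.42 F [-4.7 -2.  20.8] w 0.0364 t 5.4667
shift cm [-0.08 -0.09  0.12] turn 0.019
[-0.41225702  1.09766881  0.14200168]
```

View pics/close3.png

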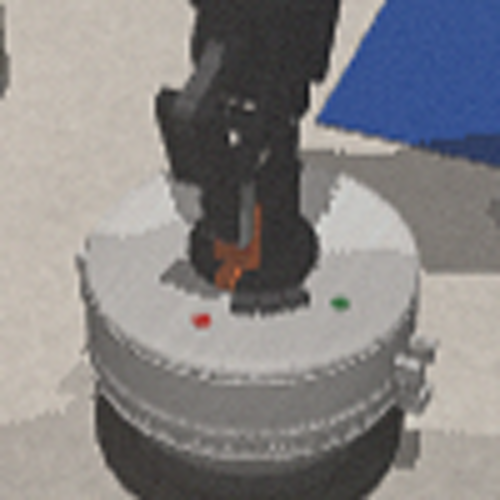

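>>> {"name": "arm_command", "arguments": {"translation": [[0,0,0.05],[0,0,0.05],[0,0,0.05]], "turn": [0,0,0], "hand": [0.7,0.7,0.7]}}

```text
clock: 5.77
eef_pos: [0.5092, 0.1929, 0.1412]
tool_rot: [0.03, 1.0, 0.002, 0.004]
ft_force: [-5.4, -1.6, 22.9]
grip_width: 0.0361
```

```bash
python3 -c "
import h;h.need(.51,.192,.14,86.6);print(h.get_obs()['ft_torque'])"
```

```text
pos [0.5092 0.1929 0.1412] jaw 86.6 q6 0.42 F [-5.4 -1.6 22.9] w 0.0361 t 5.7667
shift cm [-0.08 -0.09  0.12] turn 0.0
[-0.46657711  1.25391309  0.08883993]
```

>>> {"name": "arm_command", "arguments": {"translation": [[0,0.03,0],[0.01,0.06,0],[0.01,0.06,0]], "turn": [-0.1,-0.2,-0.2], "hand": [0.7,0.7,0.7]}}

```text
clock: 6.02
eef_pos: [0.5093, 0.1933, 0.1412]
tool_rot: [-0.072, 0.997, 0.001, 0.004]
ft_force: [-5.8, -1.6, 23.5]
grip_width: 0.0363
```

```bash
python3 -c "
import h;h.need(.51,.192,.14,86.6);print(h.get_obs()['ft_torque'])"
```

```text
pos [0.5093 0.1933 0.1412] jaw 98.22 q6 0.22 F [-5.8 -1.6 23.5] w 0.0363 t 6.0167
shift cm [-0.05 -0.14  0.12] turn 0.203
[-0.64346402  1.28614389  0.03974831]
```

>>> {"name": "arm_command", "arguments": {"translation": [[0,0.03,0],[0.01,0.06,0],[0.02,0.09,0],[0.03,0.12,0],[0.03,0.12,0]], "turn": [-0.1,-0.2,-0.3,-0.4,-0.4], "hand": [0.7,0.7,0.7,0.7,0.7]}}

```text
clock: 6.43
eef_pos: [0.509, 0.194, 0.1412]
tool_rot: [-0.268, 0.963, -0.0, 0.004]
ft_force: [-5.7, -3.6, 23.6]
grip_width: 0.0364
```

```bash
python3 -c "
import h;h.need(.51,.192,.14,86.6);print(h.get_obs()['ft_torque'])"
```

```text
pos [0.509  0.194  0.1412] jaw 121.12 q6 -0.18 F [-5.7 -3.6 23.6] w 0.0364 t 6.4333
shift cm [ 0.02 -0.22  0.12] turn 0.602
[-0.813094    1.15918854  0.05068393]
```

>>> {"name": "arm_command", "arguments": {"translation": [[0.01,0.01,0],[0.02,0.02,0],[0.03,0.04,0],[0.04,0.05,0],[0.05,0.06,0]], "turn": [-0.1,-0.2,-0.3,-0.4,-0.5], "hand": [0.7,0.7,0.7,0.7,0.7]}}

```text
clock: 6.85
eef_pos: [0.5084, 0.1945, 0.1412]
tool_rot: [-0.499, 0.867, -0.001, 0.004]
ft_force: [-4.2, -3.6, 21.7]
grip_width: 0.0367
```

```bash
python3 -c "
import h;h.need(.51,.192,.14,86.6);print(h.get_obs()['ft_torque'])"
```

```text
pos [0.5084 0.1945 0.1412] jaw 149.84 q6 -0.68 F [-4.2 -3.6 21.7] w 0.0367 t 6.85
shift cm [ 0.13 -0.26  0.12] turn 1.104
[-0.65639013  1.16037068 -0.03632343]
```

>>> {"name": "arm_command", "arguments": {"translation": [[0,0.01,0],[0.01,0.02,0],[0.01,0.03,0],[0.01,0.03,0]], "turn": [-0.1,-0.18,-0.24,-0.24], "hand": [0.7,0.7,0.7,0.7]}}

```text
clock: 7.18
eef_pos: [0.5081, 0.1946, 0.1412]
tool_rot: [-0.597, 0.802, -0.002, 0.004]
ft_force: [-3.8, -2.4, 22.5]
grip_width: 0.0365
```

```bash
python3 -c "
import h;h.need(.51,.192,.14,86.6);print(h.get_obs()['ft_torque'])"
```

```text
pos [0.5081 0.1946 0.1412] jaw 163.33 q6 -0.91 F [-3.8 -2.4 22.5] w 0.0365 t 7.1833
shift cm [ 0.2  -0.25  0.12] turn 1.339
[-0.51820891  1.15521086 -0.62533109]
```

>>> {"name": "arm_command", "arguments": {"translation": [[0,0,-0.2],[0,0,-0.6],[0,0,-1.0],[0,0,-1.4],[0,0,-1.4]], "turn": [0.02,0.02,0.02,0.02,0.02], "hand": [0.7,0.7,0.7,0.7,0.7]}}

```text
clock: 7.6
eef_pos: [0.5076, 0.1946, 0.1519]
tool_rot: [-0.589, 0.808, -0.001, 0.003]
ft_force: [2.4, -0.5, 3.3]
grip_width: 0.0362
```

```bash
python3 -c "
import h;h.need(.51,.192,.14,86.6);print(h.get_obs()['ft_torque'])"
```

```text
pos [0.5076 0.1946 0.1519] jaw 162.18 q6 -0.89 F [ 2.4 -0.5  3.3] w 0.0362 t 7.6
shift cm [ 0.18 -0.3   1.19] turn 1.319
[ 0.02236022 -0.57739018 -0.10741878]
```

>>> {"name": "arm_command", "arguments": {"translation": [[0,0,-0.5],[0,0,-1.0],[0,0,-1.5],[0,0,-2],[0,0,-2]], "turn": [0,0,0,0,0], "hand": [0.7,0.7,0.7,0.7,0.7]}}

```text
clock: 8.02
eef_pos: [0.5054, 0.1942, 0.1696]
tool_rot: [-0.589, 0.808, 0.0, -0.0]
ft_force: [0.7, 0.3, -4.2]
grip_width: 0.0357
```

>>> {"name": "arm_command", "arguments": {"translation": [[0,0,-1.5],[0,0,-3],[0,0,-5],[0,0,-6.5],[0,0,-6.5]], "turn": [0,0,0,0,0], "hand": [0.7,0.7,0.7,0.7,0.7]}}

```text
clock: 8.43
eef_pos: [0.507, 0.1948, 0.2373]
tool_rot: [-0.589, 0.808, -0.001, 0.003]
ft_force: [1.6, 0.3, -2.9]
grip_width: 0.0355
```

Run:
```python
from h import *
need(.455,-.155,.24,162.2)
b,_=camera("side")
save("lift.png",b,(140,300,240,440),3)
```

```text
pos [0.507  0.1948 0.2373] jaw 162.21 q6 -0.89 F [ 1.6  0.3 -2.9] w 0.0355 t 8.4333
shift cm [34.89 -5.73 -0.36] turn 0.0
```

View pics/lift.png

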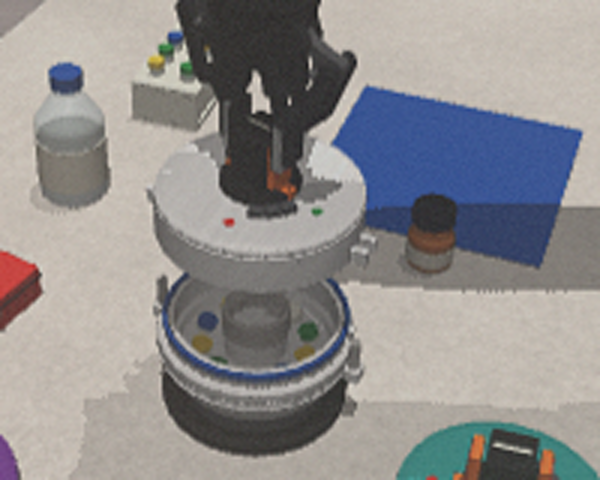

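>>> {"name": "arm_command", "arguments": {"translation": [[2,-0.35,0],[5,-0.9,0],[8,-1.4,0],[11,-1.9,0],[14,-2.4,0]], "turn": [0,0,0,0,0], "hand": [0.7,0.7,0.7,0.7,0.7]}}

```text
clock: 8.9
eef_pos: [0.4841, 0.0523, 0.2323]
tool_rot: [-0.59, 0.808, 0.001, -0.002]
ft_force: [1.4, 0.3, -3.6]
grip_width: 0.0357
```

>>> {"name": "arm_command", "arguments": {"translation": [[3,-0.5,0],[6,-1,0],[9,-1.5,0],[12,-2,0],[15,-2.5,0]], "turn": [0,0,0,0,0], "hand": [0.7,0.7,0.7,0.7,0.7]}}

```text
clock: 9.32
eef_pos: [0.4621, -0.0981, 0.2325]
tool_rot: [-0.589, 0.808, 0.001, -0.001]
ft_force: [1.0, 1.1, -3.9]
grip_width: 0.0359
```

```bash
python3 -c "
import h;h.need(.456,-.157,.20,162.2)"
```

```text
pos [ 0.4621 -0.0981  0.2325] jaw 162.21 q6 -1.47 F [ 1.   1.1 -3.9] w 0.0359 t 9.3167
shift cm [ 5.79 -1.23  3.25] turn 0.0
```

>>> {"name": "arm_command", "arguments": {"translation": [[3,-0.6,0],[5.8,-1.2,0],[5.8,-1.2,2.5],[5.8,-1.2,5],[5.8,-1.2,7.5]], "turn": [0,0,0,0,0], "hand": [0.7,0.7,0.7,0.7,0.7]}}

```text
clock: 9.73
eef_pos: [0.4562, -0.1564, 0.1571]
tool_rot: [-0.588, 0.809, 0.001, -0.0]
ft_force: [0.5, -0.4, -3.5]
grip_width: 0.0362
```

>>> {"name": "arm_command", "arguments": {"translation": [[0,0,2],[0,0,3.5],[0,0,4.5],[0,0,5],[0,0,5]], "turn": [0,0,0,0,0], "hand": [0.7,0.7,0.7,0.7,0.7]}}

```text
clock: 10.15
eef_pos: [0.4553, -0.1551, 0.1069]
tool_rot: [-0.589, 0.808, 0.002, -0.001]
ft_force: [-0.1, -0.1, -3.5]
grip_width: 0.0357
```

Run:
```python
from h import *
need(.456,-.157,.08,162.2)
b,d=camera("side")
save("low.png",b,(110,250,300,480),4)
```

```text
pos [ 0.4553 -0.1551  0.1069] jaw 162.21 q6 -1.59 F [-0.1 -0.1 -3.5] w 0.0357 t 10.15
shift cm [ 0.16 -0.14  2.69] turn 0.0
```

View pics/low.png

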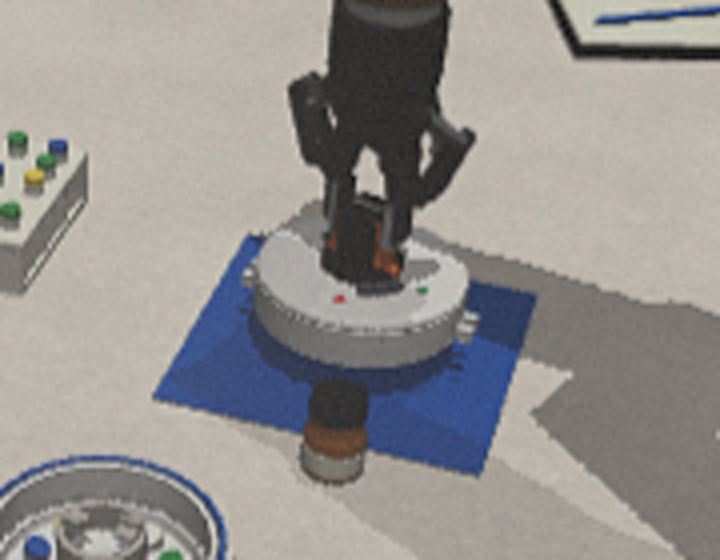

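>>> {"name": "arm_command", "arguments": {"translation": [[0,0,0.8],[0,0,1.4],[0,0,1.8],[0,0,2.1],[0,0,2.1]], "turn": [0,0,0,0,0], "hand": [0.7,0.7,0.7,0.7,0.7]}}

```text
clock: 10.62
eef_pos: [0.4568, -0.1557, 0.0877]
tool_rot: [-0.589, 0.808, 0.0, -0.0]
ft_force: [-0.9, 0.6, -3.6]
grip_width: 0.0356
```

>>> {"name": "arm_command", "arguments": {"translation": [[0,0,0.1],[0,0,0.2],[0,0,0.3],[0,0,0.3],[0,0,0.3]], "turn": [0,0,0,0,0], "hand": [0.7,0.7,0.7,0.7,0.7]}}

```text
clock: 11.03
eef_pos: [0.4574, -0.1558, 0.0854]
tool_rot: [-0.589, 0.808, -0.0, 0.0]
ft_force: [-0.1, -0.9, -3.2]
grip_width: 0.0359
```

>>> {"name": "arm_command", "arguments": {"translation": [[0,0,0.1],[0,0,0.2],[0,0,0.3],[0,0,0.3]], "turn": [0,0,0,0], "hand": [0.7,0.7,0.7,0.7]}}

```text
clock: 11.37
eef_pos: [0.4572, -0.1558, 0.0821]
tool_rot: [-0.589, 0.808, 0.0, -0.0]
ft_force: [0.6, -0.2, -3.6]
grip_width: 0.0362
```

>>> {"name": "arm_command", "arguments": {"translation": [[0,0,0.1],[0,0,0.2],[0,0,0.2]], "turn": [0,0,0], "hand": [0.7,0.7,0.7]}}

```text
clock: 11.62
eef_pos: [0.4572, -0.1558, 0.0801]
tool_rot: [-0.589, 0.808, 0.0, -0.0]
ft_force: [-0.4, 0.4, -3.6]
grip_width: 0.0359
```

>>> {"name": "arm_command", "arguments": {"translation": [[0,0,0.1],[0,0,0.2],[0,0,0.2]], "turn": [0,0,0], "hand": [0.7,0.7,0.7]}}

```text
clock: 11.87
eef_pos: [0.4573, -0.1558, 0.0782]
tool_rot: [-0.589, 0.808, 0.0, 0.0]
ft_force: [0.8, -0.7, -3.8]
grip_width: 0.0356
```

>>> {"name": "arm_command", "arguments": {"translation": [[0,0,0.1],[0,0,0.1],[0,0,0.1]], "turn": [0,0,0], "hand": [0.7,0.7,0.7]}}

```text
clock: 12.12
eef_pos: [0.4575, -0.1559, 0.0779]
tool_rot: [-0.589, 0.808, -0.0, 0.0]
ft_force: [-0.9, 0.4, 3.0]
grip_width: 0.0358
```

>>> {"name": "arm_command", "arguments": {"translation": [[0,0,0],[0,0,0],[0,0,0],[0,0,0],[0,0,0]], "turn": [0,0,0,0,0], "hand": [0.4,0.3,0.15,0.15,0.15]}}

```text
clock: 12.53
eef_pos: [0.4577, -0.156, 0.0775]
tool_rot: [-0.589, 0.808, -0.0, 0.0]
ft_force: [-0.0, 0.3, -0.2]
grip_width: 0.0724
```

>>> {"name": "arm_command", "arguments": {"translation": [[0,0,-1],[0,0,-3],[0,0,-6],[0,0,-10],[0,0,-14]], "turn": [0,0,0,0,0], "hand": [0.15,0.15,0.15,0.15,0.15]}}

```text
clock: 12.95
eef_pos: [0.4565, -0.1555, 0.2182]
tool_rot: [-0.589, 0.808, 0.001, -0.001]
ft_force: [1.4, 0.3, -0.6]
grip_width: 0.0723
```

>>> {"name": "arm_command", "arguments": {"translation": [[0,0,0],[0,0,0],[0,0,0]], "turn": [0,0,0], "hand": [0.15,0.15,0.15]}}

```text
clock: 13.2
eef_pos: [0.4573, -0.1558, 0.2173]
tool_rot: [-0.589, 0.808, -0.0, 0.0]
ft_force: [0.0, 0.3, -1.1]
grip_width: 0.0723
```

Run:
```python
from h import *
np.set_printoptions(precision=4,suppress=True)
need(.456,-.157,.08,162.2)
b,d=camera("side");P=[]
save("end.png",b,(110,250,300,480),4)
for r in spot_point("side","lid_top")[:3]: print(r,at_z("side",r["location"],.041))
for r in range(130,230):
    for c in range(330,440):
        if d[r,c]>0:
            p=at_d("side",(r,c),d[r,c])
            if .036<p[2]<.046: P.append(p)
P=np.array(P);print(len(P),cv2.minEnclosingCircle((P[:,:2]*1000).astype(np.float32)))
A=np.c_[P[:,:2],np.ones(len(P))];print("plane",np.linalg.lstsq(A,P[:,2],rcond=None)[0],np.median(P[:,2]))
```

```text
pos [ 0.4573 -0.1558  0.2173] jaw 162.21 q6 -1.59 F [ 0.   0.3 -1.1] w 0.0723 t 13.2
shift cm [ 0.15  0.1  13.73] turn 0.0
{'location': [301.9, 210.6], 'conf': 0.94} [0.6679 0.4105 0.041 ]
{'location': [307.9, 407.7], 'conf': 0.87} [0.2937 0.264  0.041 ]
{'location': [182.7, 388.2], 'conf': 0.79} [ 0.4585 -0.1638  0.041 ]
895 ((444.75445556640625, -109.67337799072266), 116.34222412109375)
plane [ 0.0014 -0.0046  0.0396] 0.04080859082382715
```

View pics/end.png

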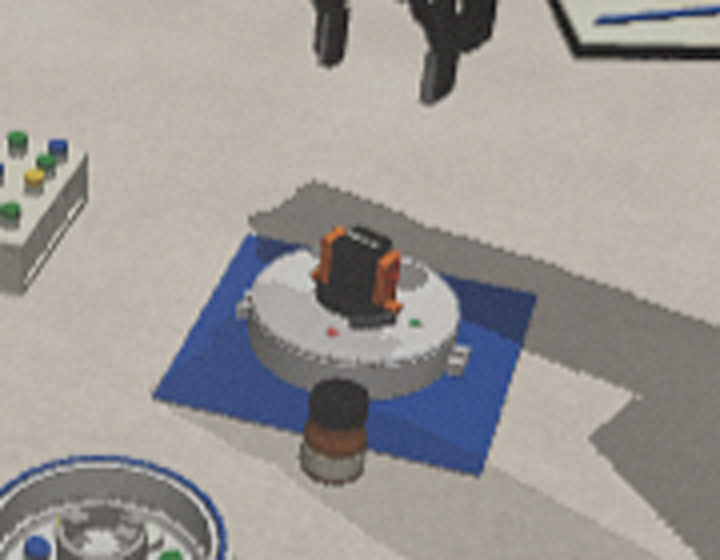

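Lid flat on the mat (top at 40.8 mm against 41 expected, tilt about 0.005 rad), centre about (0.458, -0.16) against the mat's (0.455, -0.155). The jar is in place and the gripper clear.

```bash
python3 -c "
from workcell import *;print(job_done())"
```

```text
the job is handed in; nothing more can be done
None
```

The silver lid is off the rotor and lies knob up on the blue mat. I handed the job in at about 13 s of the 72 s; no verdict was reported.

- **Opening:** I squeezed both tabs and pressed until the lid bottomed, which showed as force rising with no further sinking. The upward force on the tool stayed at or below 23.6 N in every reading. I turned the knob about 1.33 rad anticlockwise, where the torque rose at the open stop, then lifted straight up.
- **Setting down:** I lowered the lid until it touched the mat at about 3 N, then opened the fingers and rose clear.
- **Last checks:** The lid's top is at 40.8 mm (41 expected), with a tilt of about 0.005 rad. Its centre is within about 4 mm (x) and 9 mm (y) of the mat's centre. The oil jar and tube rack look unmoved in the last crop; the slide box and reagent bottle are outside it and I did not check them again at the end, but nothing went near them.

**Disagreements:**
- The two cameras differed by about 4 mm on the knob's x position. I gripped it about 2 to 3 mm off its axis and made up for that during the turn, with side forces of up to about 7 N.
- The closed grip read 36 mm although the tabs fully in should give 40 mm.
- The circle fit to the lid's outline in the last depth picture took in other points and gave a wrong result, so I ignored it. The lid's final centre comes from the network's lid-top point and the gripper's position at release.

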